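# Seat a round flask in the sprung ring of a shaker's loading slide and hold it down

## Robot

A 7-joint arm with a two-finger parallel gripper is mounted at the origin on the work surface. World frame = base frame: x ahead of the robot, y to its left, z up, the work surface at z = 0. Lengths are in m, angles in rad, forces in N, time in s.
With the tool pointing down it reaches from about 0.425 to 0.925 m from the base axis. Payload 6.8 kg.
Tool frame: the origin (TCP) lies between the finger pads; the fingertips stand 14 mm ahead of it and the grasp point (between the pads) lies 5 mm behind it; z points along the fingers, y is the line along which they close (so a half turn about z gives the same grasp; the last joint's range is limited). The gripper opens to 88 mm and grips with 3 to 60 N. Pads are 20 mm wide; open, the fingers measure 115 mm over their backs; the gripper's body (75 mm by 178 mm) begins 61 mm behind the grasp point.
Start: joints at [-1.251, 0.477, 0.022, 1.555, -0.011, 1.109, -0.083], TCP at [0.28, 0.614, 0.237] pointing down, gripper open.
Joint ranges: [-2.96, 2.96], [-0.34, 2.1], [-1.41, 1.46], [0.24, 2.44], [-1.37, 4.51], [0.17, 1.92], [-2.96, 2.96]. Speed limits (rad/s): [2.39, 2.39, 3.14, 3.14, 3.14, 3.14, 3.14].

## Interface

Orientations are given as a unit quaternion [x, y, z, w].
In Python, from rig import manip gives the robot as it stands.
- The arm moves only by the tool carry_out, never from a script. Its argument "commands" is a list of rows, each a list of 4 numbers: the shift along the tool's x, y, z as a fraction of full scale, then the turn about the tool's z as a fraction of full scale. In form: [[x, y, z, yaw], ...]. A call has 1 to 12 rows; each row shifts and turns the commanded pose from where the row before left it, along the tool's axes as they then stand; what a row does not reach is not made up. Full scale, the value 1, is 0.02 m for a shift and 45 degrees for a turn. A row lasts 1/10 s, in which the tool goes at most 50 mm and 8.59 degrees, less where a joint would pass 70% of its speed; a pose out of reach is approached as far as the arm can. A call with a number of a shift or a turn outside -1 to 1 is refused whole. A call with a gripper value outside its range is refused whole. "hand" is the opening, from 0 (shut) to 1 (fully open), set as the call begins (left out, the last holds). The fingers move at their own pace and stop on an object; the grip force is fixed at half the most. Time passes only in rows, so rows that do not move let the fingers close. It gives the time, the measured TCP pose, the force, the opening and the grip force at its end, in the units of the state.
- manip.get_state(): the state, without advancing time (a new reading comes with each control period).
- manip.capture(name): name is "side" or "top"; returns a dict with "img" (420x560x3 uint8, blue, green, red), "z_map" (420x560 float32, m along the optical axis (not along the pixel's ray), 0 where there is no reading), "fov_y" (degrees; the focal length in pixels is half the picture's height over the tangent of half this angle, whatever the lens; pixels are square), "cx", "cy" (the principal point, pixels), "dist" ([k1, k2, p1, p2, k3] as OpenCV has them; the pictures are not rectified), "T" (4x4, takes a point from camera to world coordinates). Camera axes: x right, y down, z forward; pixel columns grow to the right and rows downward; lengths in m; the calibration is good to about 2 mm. A picture is of the moment at which its call begins.
- manip.hand_in(): hands the job in; it is judged then, once.
The state is a dict: "t": time; "joint_positions": joint angles; "qd": joint speeds; "joint_efforts": joint torques, N m; "position": TCP position; "orientation": TCP orientation; "force": force on the tool from outside, world axes, zero at the start; "wrist_torque": the same for the moment, N m; "width": finger opening in m; "grip_force": force on a finger pad.
Only numpy, scipy, OpenCV 4.12 (cv2) and the standard library are available. Lean on these libraries where they do the work, as an engineer would, in place of code of your own. Each camera call takes 0.05 s, during which the arm holds its last target. There are 200 camera calls.

## Task

Wind the handwheel clockwise by its upright crank handle until the carriage it drives touches the end stop. Then lift the round-bottomed flask off its cork ring, set it upright in the sprung ring cradle on the carriage, press it down until the ring is fully home, and finish while still holding it pressed down there, the carriage still against its stop. Touch the ring with nothing but the flask at the end, never let the flask tip over, and leave the other flasks and jars standing where they are.

Things in the scene. Friction and masses are not known exactly. Their poses are not given: they have to be found in the camera images.
- handwheel (a joint): angle (rad) of the horizontal black handwheel (rim diameter 122) on the grey gearbox at one end of the blue slide bed; grows clockwise seen from above, 7.0 = end of its range, where the carriage touches its stop; starts anywhere from 0 to 3. It takes about 0.12 N m (about 3 N at the crank handle) and stays where it is left
- wheel_axis (a point): point on the handwheel's vertical axis at the height of its rim (82 above the table); the wheel's hub top is 10 above it
- handle_mid (a point): middle (half-way up) of the crank handle: an upright black round handle, diameter 18, height 46, standing on the wheel 45 from its axis; its middle is 113 above the table, and it spins freely about its own upright axis, so a gripper that holds it need not turn
- carriage (a joint): travel (m) of the aluminium carriage plate (136 x 106) along the bed, geared to the handwheel: 0.0065 m per rad; 0 = nearest the wheel, 0.0455 = touching the dark steel end stop at the other end of the bed. It moves straight away from the wheel and cannot be pushed by hand
- cradle (a joint): how far (m) the sprung ring is pressed down: 0 = up, 0.016 = fully home on its hard stop. Spring force 4.7 N at the top, 14.7 N fully home
- ring_center (a point): centre of the sprung ring cradle on the carriage, in the plane of the ring: a level ring of round steel bar (bar diameter 10, opening 58 across) on four coil springs; 101 above the table when up. It moves with carriage and springs; the round flask centres itself in it, its lowest point then 9 below the plane of the ring (its middle 61 above the plane). The four spring sockets stand 50 from its axis, lower than the ring
- flask_mid (a point): middle (half-way up, on the axis) of the round-bottomed flask: amber glass ball of diameter 85, neck diameter 33, blue screw cap of diameter 38 and height 30 at the top; height 140 in all, 0.2 to 0.36 kg. The middle is 70 above its lowest point and 55 below the middle of the cap (40 below the cap's underside, 70 below its top); z axis = the flask's axis, upward. It starts upright in a cork ring, its lowest point 12 above the table. The only flask with a ball-shaped body
- flask: the same round flask, origin at its lowest point
- cork_ring: cork ring that the round flask stands on, outer diameter 100, height 26; origin at the centre of its underside; fixed
- bed: blue slide bed with steel top, 170 x 400, 36 high, fixed to the table; origin on the table; the wheel's axis lies at +140 along its y axis, the ring's axis at -54.5 (carriage at 0) to -100 (carriage at its stop). The end stop (130 wide, 70 above the table) is at -166
- conical_a: bystander: conical flask with flat base, amber glass and blue screw cap; base diameter 82, height 142, cap diameter 38; origin at the centre of its underside; must stay standing where it is
- conical_b: bystander: conical flask with flat base, amber glass and blue screw cap; base diameter 82, height 142, cap diameter 38; origin at the centre of its underside; must stay standing where it is
- conical_c: bystander: conical flask with flat base, amber glass and blue screw cap; base diameter 82, height 142, cap diameter 38; origin at the centre of its underside; must stay standing where it is
- jar_a: bystander: empty glass jar with white lid, diameter 54, height 86; origin at the centre of its underside; must stay standing where it is
- jar_b: bystander: empty glass jar with white lid, diameter 54, height 86; origin at the centre of its underside; must stay standing where it is
- jar_c: bystander: empty glass jar with white lid, diameter 54, height 86; origin at the centre of its underside; must stay standing where it is
Things that resemble listed ones, but are neither listed nor needed, are in the scene too. What is shaped like the flask but yellow is not meant.

How it is judged:
By the outcome, as a careful person would: the job done as asked, in the order asked, and still so for the second after the job is handed in, while the arm keeps its last pose, push and grip.
It also fails if it takes over 67 s, if anything falls off the work surface, if the arm or the gripper's body presses on something with over 40 N, if the wrist force passes 120 N, or if a joint passes its speed limit or range.

## Working session

There is one attempt and no reset: what is moved stays moved. The work goes in short steps, Python scripts to look and compute and a tool call to move; the robot and the scene stay as the last step left them, time stands still between calls to the robot, and variables do not carry over. Pictures are saved under pics/ and viewed, at most 10 in all, crops included, and the job is handed in when it is done.

Besides the shell and the picture viewer there is one more tool, called after "Emit:" as a command line: name --pt "numbers of a row" for each row, then --argument value for the rest. carry_out: Moves the arm, as the interface text tells. Shift numbers are shares of 0.02 m and turn numbers shares of 45 degrees, none past 1 either way. Its arguments: {"type":"object","properties":{"commands":{"type":"array","items":{"type":"array","items":{"type":"number"}}},"hand":{"type":"number"}},"required":["commands"]}

```bash
ls; mkdir -p pics; cat > h.py <<'E'
import numpy as np, cv2
from rig import manip
def cap(n):
    c=manip.capture(n); h=c["img"].shape[0]
    f=h/2/np.tan(np.radians(c["fov_y"])/2)
    c["K"]=np.array([[f,0,c["cx"]],[0,f,c["cy"]],[0,0,1.]]); return c
def cloud(c):
    h,w=c["z_map"].shape
    u,v=np.meshgrid(np.arange(w),np.arange(h))
    p=cv2.undistortPoints(np.stack([u,v],-1).reshape(-1,1,2).astype(float),c["K"],np.array(c["dist"],float)).reshape(h,w,2)
    z=c["z_map"]; P=np.dstack([p[...,0]*z,p[...,1]*z,z])
    T=np.array(c["T"]); W=P@T[:3,:3].T+T[:3,3]; W[z==0]=np.nan; return W
E
python3 - <<'E'
from h import *
for n in("top","side"):
    c=cap(n); cv2.imwrite(f"pics/{n}0.png",c["img"]); np.save(f"{n}0.npy",cloud(c)); print(n,np.round(c["T"],3).tolist(),c["dist"],c["fov_y"])
s=manip.get_state(); print(s)
E
```

```text
pics
top [[0.025, -0.986, 0.167, 0.299], [-1.0, -0.026, -0.003, -0.045], [0.008, -0.167, -0.986, 1.348], [0.0, 0.0, 0.0, 1.0]] [-0.11278372  0.          0.          0.          0.        ] 46.86994627642445
side [[0.909, -0.267, 0.321, 0.201], [-0.418, -0.551, 0.723, -0.752], [-0.016, -0.791, -0.612, 0.682], [0.0, 0.0, 0.0, 1.0]] [-0.07718572  0.          0.          0.          0.        ] 50.50131847830245
{'t': 0.1, 'joint_positions': array([-1.25107717,  0.47773601,  0.022374  ,  1.55629655, -0.01150554,
        1.10925666, -0.08308081]), 'qd': array([-0.0001694 , -0.00239943, -0.00025596, -0.00594755, -0.00030733,
        0.00078643,  0.0002738 ]), 'joint_efforts': array([ 4.21583711e-03, -5.84091997e+01,  1.53997846e+00, -2.73313057e+01,
       -5.42208657e-02,  1.30904067e-02,  4.57784688e-05]), 'position': array([0.27987094, 0.61371448, 0.23579072]), 'orientation': array([ 2.12277288e-01,  9.77209158e-01, -7.76801438e-04, -1.05933979e-04]), 'force': array([-0.26097548, -1.21179993, -0.64448798]), 'wrist_torque': array([-0.01536507, -0.0417792 , -0.01422935]), 'grip_force': 0.0, 'width': 0.0879298479545353}
```

View pics/top0.png

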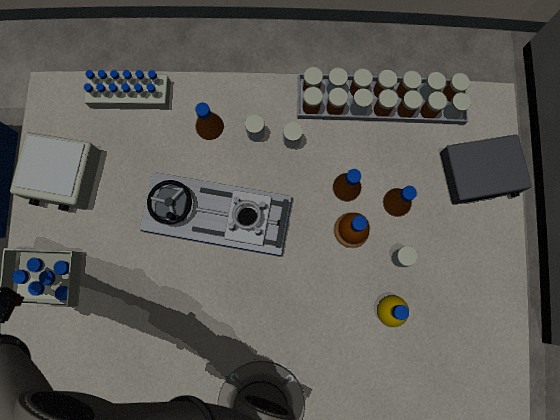

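View pics/side0.png

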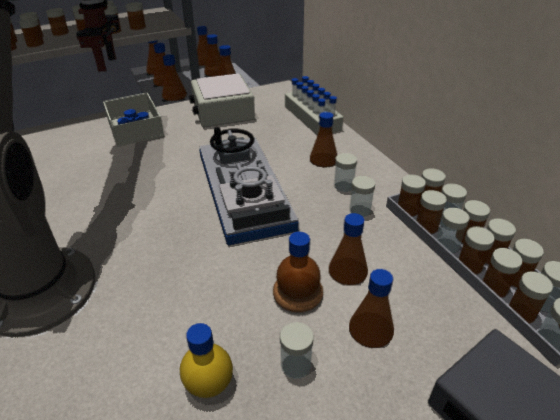

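Top: wheel at (170,203), ring (248,215), round amber flask on cork at (352,228) with cap (360,223); conicals at (209,122), (347,185), (398,200); jars at (255,126), (292,133), (405,256); yellow decoy at (393,310). Side: the crank handle is at about (217,130). Now positions.

```bash
python3 - <<'E'
from h import *
from scipy.optimize import least_squares
W={n:np.load(n+"0.npy") for n in("top","side")}
I={n:cv2.imread(f"pics/{n}0.png") for n in W}
for n in W:
    P=W[n]; print(n,"table z",np.nanmedian(P[240:300,290:330,2]) if n=="top" else np.nanmedian(P[240:300,100:170,2]))
P=W["top"]
blue=(I["top"][...,0]>120)&(I["top"][...,2]<60)
def circ(p,r=None):
    f=lambda q:np.hypot(p[:,0]-q[0],p[:,1]-q[1])-(q[2] if r is None else r)
    s=least_squares(f,[*p[:,:2].mean(0),.03],loss="soft_l1",f_scale=.002); return s.x, np.std(s.fun)
def box(n,u0,v0,u1,v1): return W[n][v0:v1,u0:u1].reshape(-1,3)
def sel(p,lo,hi): return p[(p[:,2]>lo)&(p[:,2]<hi)]
# flask cap tops
for nm,b in dict(flask=(335,205,385,250),cA=(190,95,230,140),cB=(330,162,370,202),cC=(380,180,425,218)).items():
    p=box("top",*b); m=sel(p,.138,.165); print(nm,len(m),(m.min(0)+m.max(0))/2,np.ptp(m,axis=0))
for nm,b in dict(j1=(240,110,270,145),j2=(280,118,306,150),j3=(390,240,425,270)).items():
    m=sel(box("top",*b),.075,.1); print(nm,len(m),(m.min(0)+m.max(0))/2,np.ptp(m,axis=0))
b=box("top",330,205,380,255); m=sel(b,.02,.032); print("cork",circ(m,),len(m))
for n,b in (("top",(140,170,200,235)),("side",(200,110,265,170))):
    p=box(n,*b); m=sel(p,.07,.09);c=circ(m); print(n,"rim",c,len(m))
    h=sel(p,.1,.145); h=h[np.hypot(*(h[:,:2]-c[0][:2]).T)<.07]; print("handle",len(h),np.median(h,0),h.min(0),h.max(0))
for n,b in (("top",(222,190,275,245)),("side",(225,155,280,210))):
    m=sel(box(n,*b),.095,.112); print(n,"ring",circ(m),len(m))
m=sel(box("top",130,165,300,265),.03,.04); print("bed",cv2.minAreaRect((m[:,:2]*1000).astype(np.float32)))
# side caps
S=I["side"]; sb=(S[...,0]>110)&(S[...,2]<60)
for nm,(u,v) in dict(flask=(299,240),).items():
    p=box("side",275,225,325,310); m=sel(p,.118,.16); print("side cap",circ(m,.019),m[:,2].max())
    m=sel(p,.03,.08); print("ball",(m.min(0)+m.max(0))/2)
E
```

```text
top table z -0.00045191707894887134
side table z -0.00037292977464820076
flask 180 [ 0.47791818 -0.23774772  0.14874771] [0.03613669 0.03476492 0.01788338]
cA 148 [0.77287814 0.17613453 0.14281592] [0.03851637 0.03543349 0.0095423 ]
cB 146 [ 0.60250969 -0.22490635  0.14368547] [0.03560671 0.03416256 0.01127093]
cC 152 [ 0.56296864 -0.36988     0.14253542] [0.03642669 0.03500144 0.0090565 ]
j1 313 [0.75810953 0.03811286 0.08478113] [0.05508329 0.05227407 0.01874571]
j2 308 [ 0.73693939 -0.06669728  0.08406016] [0.05299736 0.0518716  0.01809838]
j3 308 [ 0.40478537 -0.37531308  0.0836603 ] [0.05053791 0.05182632 0.01696546]
cork (array([ 0.48036716, -0.24032573,  0.04495599]), np.float64(0.0027468987743055804)) 154
top rim (array([0.53055037, 0.25797132, 0.05225124]), np.float64(0.014279278343918051)) 702
handle 63 [0.48778669 0.24313048 0.13359446] [0.4796365  0.23658156 0.10035248] [0.53059395 0.26515459 0.14297288]
side rim (array([0.53014115, 0.2560074 , 0.05292775]), np.float64(0.016108159380655494)) 561
handle 101 [0.48653516 0.23883099 0.12107366] [0.47980102 0.23293189 0.10007137] [0.49739946 0.25019946 0.13769012]
top ring (array([0.49981332, 0.04834721, 0.03628424]), np.float64(0.007758425161612611)) 441
side ring (array([0.49890846, 0.04607863, 0.03592301]), np.float64(0.008218702443726012)) 461
bed ((513.005859375, 139.50634765625), (399.4769592285156, 169.74598693847656), 81.43342590332031)
side cap (array([ 0.4786778 , -0.23766522,  0.03      ]), np.float64(0.00452945551157559)) 0.1548988816874276
ball [ 0.47881271 -0.17078315  0.05504081]
```

```bash
python3 - <<'E'
from h import *
P=np.load("top0.npy"); I=cv2.imread("pics/top0.png")
Q=P[160:260,130:300]
m=(Q[...,2]>.03)&(Q[...,2]<.04); q=Q[m]; print(np.sort(q[:,1])[[0,10,-10,-1]],np.sort(q[:,0])[[0,10,-10,-1]])
m=Q.reshape(-1,3); h=m[(m[:,2]>.07)&(m[:,2]<.16)]
for lo in np.arange(.07,.15,.01):
    k=h[(h[:,2]>=lo)&(h[:,2]<lo+.01)]; 
    for nm,s in(("wheel",k[k[:,1]>.16]),("ring",k[k[:,1]<=.16])):
        if len(s): print(round(lo,2),nm,len(s),s.min(0).round(3),s.max(0).round(3))
a=cv2.resize(I[160:260,130:300],None,fx=4.7,fy=4.7,interpolation=cv2.INTER_CUBIC)
z=np.nan_to_num(Q[...,2]); zz=cv2.applyColorMap(np.clip(z/.15*255,0,255).astype(np.uint8),cv2.COLORMAP_JET)
zz=cv2.resize(zz,(a.shape[1],a.shape[0]),interpolation=cv2.INTER_NEAREST)
cv2.imwrite("pics/crop1.png",cv2.resize(np.vstack([np.clip(a*1.6,0,255).astype(np.uint8),zz]),(510,600)))
E
```

```text
[-0.06784836 -0.06492574  0.34339758  0.34776529] [0.4044056  0.40705816 0.62188307 0.6247732 ]
0.07 wheel 49 [0.473 0.2   0.07 ] [0.581 0.315 0.08 ]
0.07 ring 131 [ 0.423 -0.059  0.07 ] [0.55  0.096 0.079]
0.08 wheel 653 [0.472 0.199 0.08 ] [0.592 0.319 0.09 ]
0.08 ring 8 [0.454 0.002 0.082] [0.535 0.084 0.089]
0.09 wheel 117 [0.474 0.199 0.09 ] [0.586 0.314 0.1  ]
0.09 ring 25 [0.453 0.004 0.093] [0.54  0.087 0.1  ]
0.1 wheel 9 [0.48  0.237 0.1  ] [0.531 0.265 0.11 ]
0.1 ring 412 [0.452 0.001 0.1  ] [0.548 0.096 0.11 ]
0.11 wheel 6 [0.48  0.237 0.111] [0.495 0.245 0.12 ]
0.11 ring 8 [0.461 0.016 0.11 ] [0.534 0.083 0.113]
0.12 wheel 9 [0.48  0.237 0.121] [0.492 0.253 0.13 ]
0.13 wheel 38 [0.481 0.237 0.13 ] [0.497 0.255 0.14 ]
0.14 wheel 1 [0.482 0.242 0.143] [0.482 0.242 0.143]
```

View pics/crop1.png

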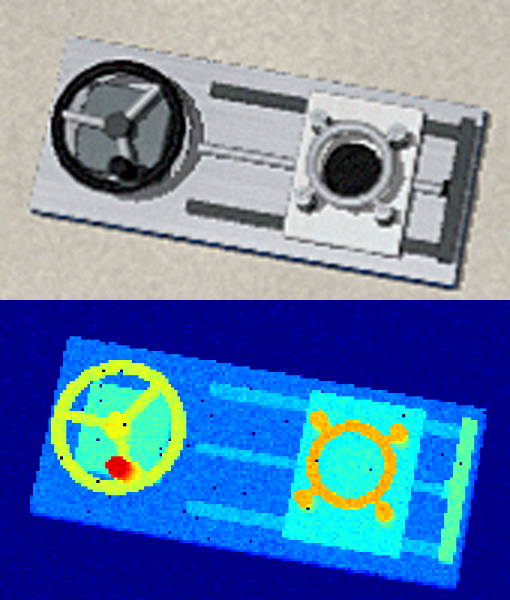

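The crop shows the handle at the lower part of the wheel (red, at crop (120,467)). The ring's distance from the wheel puts the handwheel at about 2.8 rad, leaving about 4.2 rad to wind. I'll go over the handle first.

```bash
cat >> h.py <<'E'
from scipy.spatial.transform import Rotation as R
def to(p,n,fmt=True):
    s=manip.get_state(); d=R.from_quat(s["orientation"]).inv().apply(np.array(p)-s["position"])/.02
    print("rows",n,(d/n).round(3),"t",round(s["t"],2),s["position"].round(4),s["force"].round(1),s["width"])
E
python3 -c "
from h import *
to([.489,.246,.2],19)"
```

```text
rows 19 [-0.902 -0.652  0.095] t 0.1 [0.2799 0.6137 0.2358] [-0.3 -1.2 -0.6] 0.0879298479545353
```

Emit:
carry_out --pt "-0.9 -0.65 0.095 0" --pt "-0.9 -0.65 0.095 0" --pt "-0.9 -0.65 0.095 0" --pt "-0.9 -0.65 0.095 0" --pt "-0.9 -0.65 0.095 0" --pt "-0.9 -0.65 0.095 0" --pt "-0.9 -0.65 0.095 0" --pt "-0.9 -0.65 0.095 0" --pt "-0.9 -0.65 0.095 0" --pt "-0.9 -0.65 0.095 0"

```text
t: 1.1
position: [0.3903, 0.4199, 0.2174]
orientation: [0.212, 0.977, -0.0, -0.0]
force: [0.4, 0.8, -0.3]
width: 0.0876
grip_force: 0.0
```

Emit:
carry_out --pt "-0.9 -0.65 0.095 0" --pt "-0.9 -0.65 0.095 0" --pt "-0.9 -0.65 0.095 0" --pt "-0.9 -0.65 0.095 0" --pt "-0.9 -0.65 0.095 0" --pt "-0.9 -0.65 0.095 0" --pt "-0.9 -0.65 0.095 0" --pt "-0.9 -0.65 0.095 0" --pt "-0.9 -0.65 0.095 0" --pt "0 0 0 0" --pt "0 0 0 0" --pt "0 0 0 0"

```text
t: 2.3
position: [0.488, 0.2488, 0.2005]
orientation: [0.211, 0.977, 0.0, -0.0]
force: [-0.7, 0.7, 0.2]
width: 0.0875
grip_force: 0.0
```

```bash
python3 -c "
from h import *
to([.489,.246,.115],6)
c=cap('side');cv2.imwrite('pics/s1.png',cv2.resize(c['img'][80:240,140:340],None,fx=3,fy=3))
W=cloud(c)[110:170,200:265].reshape(-1,3)
h=W[(W[:,2]>.1)&(W[:,2]<.14)];h=h[np.hypot(h[:,0]-.489,h[:,1]-.246)<.02];print(len(h),h.min(0),h.max(0))
"
```

```text
rows 6 [-0.017 -0.018  0.713] t 2.3 [0.488  0.2488 0.2005] [-0.7  0.7  0.2] 0.08749067188781608
99 [0.47866468 0.23106047 0.10042871] [0.49921518 0.25134348 0.13743052]
```

View pics/s1.png

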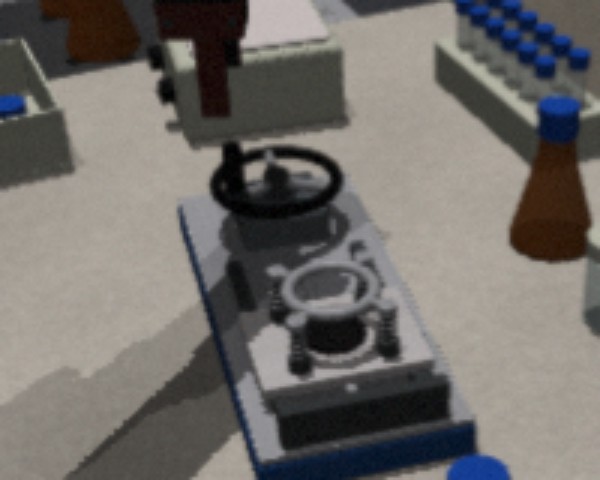

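The gripper stands above the crank handle at crop (232,165). I'll descend and close.

Emit:
carry_out --pt "0 -0.05 0.7 0" --pt "0 -0.05 0.7 0" --pt "0 -0.05 0.7 0" --pt "0 -0.05 0.7 0" --pt "0 -0.05 0.7 0" --pt "0 0 0.7 0" --pt "0 0 0 0"

```text
t: 3.05
position: [0.4852, 0.2432, 0.1148]
orientation: [0.212, 0.977, -0.001, -0.001]
force: [0.1, -0.9, 0.5]
width: 0.0878
grip_force: 0.0
```

Emit:
carry_out --pt "0 0 0 0" --pt "0 0 0 0" --pt "0 0 0 0" --pt "0 0 0 0" --pt "0 0 0 0" --pt "0 0 0 0" --pt "0 0 0 0" --pt "0 0 0 0" --hand 0

```text
t: 3.85
position: [0.4867, 0.243, 0.1166]
orientation: [0.212, 0.977, 0.0, -0.0]
force: [-0.0, 0.2, -0.1]
width: 0.0273
grip_force: 0.0
```

```bash
python3 - <<'E'
from h import *
s=manip.get_state(); print(s["position"],s["force"],s["width"],s["grip_force"])
c=cap("top"); Q=cloud(c)[160:260,130:300].reshape(-1,3)
m=Q[(Q[:,2]>.095)&(Q[:,2]<.115)&(Q[:,1]<.12)]
print(m.min(0),m.max(0))
# arc rows from handle angle
C=np.array([.532,.258]); a0=np.arctan2(*(s["position"][:2]-C)[::-1]); r=np.hypot(*(s["position"][:2]-C)); print("a0",np.degrees(a0)%360,r)
Rm=R.from_quat(s["orientation"])
a0%=2*np.pi
st=np.radians(7)
rows=[]
for k in range(36):
    d=.045*np.array([np.cos(a0-(k+1)*st)-np.cos(a0-k*st),np.sin(a0-(k+1)*st)-np.sin(a0-k*st),0])
    rows.append((Rm.inv().apply(d)/.02)[:2].round(2).tolist())
for i in range(0,36,6): print(rows[i:i+6])
E
```

```text
[0.48666093 0.24299303 0.11655775] [-0.02617641  0.15830023 -0.11413978] 0.027343219307993022 0.0
[0.45187559 0.00098772 0.09637061] [0.54837512 0.09529579 0.11162904]
a0 198.31424545497867 0.04775814521738813
[[0.17, 0.21], [0.15, 0.23], [0.12, 0.25], [0.09, 0.26], [0.05, 0.27], [0.02, 0.27]]
[[-0.01, 0.27], [-0.05, 0.27], [-0.08, 0.26], [-0.11, 0.25], [-0.14, 0.24], [-0.17, 0.22]]
[[-0.19, 0.2], [-0.22, 0.17], [-0.23, 0.14], [-0.25, 0.11], [-0.26, 0.08], [-0.27, 0.05]]
[[-0.27, 0.02], [-0.27, -0.02], [-0.27, -0.05], [-0.26, -0.08], [-0.25, -0.11], [-0.23, -0.14]]
[[-0.21, -0.17], [-0.19, -0.2], [-0.17, -0.22], [-0.14, -0.24], [-0.11, -0.25], [-0.08, -0.26]]
[[-0.04, -0.27], [-0.01, -0.27], [0.02, -0.27], [0.06, -0.27], [0.09, -0.26], [0.12, -0.25]]
```

Emit:
carry_out --pt "0 0 0 0" --pt "0 0 0 0" --pt "0 0 0 0" --pt "0 0 0 0" --pt "0.17 0.21 0 0" --pt "0.15 0.23 0 0" --pt "0.12 0.25 0 0" --pt "0.09 0.26 0 0" --pt "0 0 0 0" --hand 0

```text
t: 4.8
position: [0.4846, 0.2659, 0.1166]
orientation: [0.212, 0.977, 0.0, -0.0]
force: [-0.2, -1.3, 3.2]
width: 0.0174
grip_force: 30.0
```

Emit:
carry_out --pt "0.05 0.27 0 0" --pt "0.02 0.27 0 0" --pt "-0.01 0.27 0 0" --pt "-0.05 0.27 0 0" --pt "-0.08 0.26 0 0" --pt "-0.11 0.25 0 0" --pt "-0.14 0.24 0 0" --pt "-0.17 0.22 0 0"

```text
t: 5.6
position: [0.5087, 0.3003, 0.1166]
orientation: [0.211, 0.977, 0.0, -0.002]
force: [-4.9, 1.8, 6.7]
width: 0.0175
grip_force: 30.0
```

Emit:
carry_out --pt "-0.19 0.2 0 0" --pt "-0.22 0.17 0 0" --pt "-0.23 0.14 0 0" --pt "-0.25 0.11 0 0" --pt "-0.26 0.08 0 0" --pt "-0.27 0.05 0 0" --pt "0 0 0 0"

```text
t: 6.3
position: [0.5425, 0.3033, 0.1167]
orientation: [0.211, 0.977, 0.002, -0.0]
force: [0.9, 4.8, 0.5]
width: 0.0175
grip_force: 30.0
```

```bash
cat >> h.py <<'E'
def arc(n,deg,r=.045,C=(.532,.258)):
    s=manip.get_state(); C=np.array(C); p=s["position"][:2]-C
    a=np.arctan2(p[1],p[0]); print("ang",np.degrees(a).round(1),"r",np.hypot(*p).round(4),"t",s["t"],"F",s["force"].round(1))
    q=[p]+[r*np.array([np.cos(a-np.radians(deg)*(k+1)),np.sin(a-np.radians(deg)*(k+1))]) for k in range(n)]
    d=np.diff(q,axis=0); d=np.c_[d,np.zeros(n)]
    print((R.from_quat(s["orientation"]).inv().apply(d)/.02)[:,:2].round(2).tolist())
E
python3 -c "
from h import *
arc(20,7)"
```

```text
ang 77.0 r 0.0465 t 6.3 F [0.9 4.8 0.5]
[[-0.29, -0.04], [-0.27, 0.0], [-0.27, -0.03], [-0.27, -0.06], [-0.26, -0.09], [-0.24, -0.13], [-0.23, -0.15], [-0.21, -0.18], [-0.18, -0.2], [-0.16, -0.23], [-0.13, -0.24], [-0.1, -0.26], [-0.07, -0.27], [-0.03, -0.27], [0.0, -0.27], [0.03, -0.27], [0.07, -0.27], [0.1, -0.26], [0.13, -0.24], [0.16, -0.22]]
```

Emit:
carry_out --pt "-0.27 -0.02 0 0" --pt "-0.27 0.0 0 0" --pt "-0.27 -0.03 0 0" --pt "-0.27 -0.06 0 0" --pt "-0.26 -0.09 0 0" --pt "-0.24 -0.13 0 0" --pt "-0.23 -0.15 0 0" --pt "-0.21 -0.18 0 0" --pt "-0.18 -0.2 0 0" --pt "-0.16 -0.23 0 0" --pt "0 0 0 0"

```text
t: 7.4
position: [0.5745, 0.2589, 0.1166]
orientation: [0.213, 0.977, -0.001, -0.002]
force: [-9.2, 0.8, 10.8]
width: 0.0179
grip_force: 30.0
```

```bash
python3 - <<'E'
from h import *
arc(12,6)
Q=cloud(cap("top"))[160:270,130:300].reshape(-1,3)
m=Q[(Q[:,2]>.096)&(Q[:,2]<.112)&(Q[:,1]<.12)]; print(len(m),m.min(0),m.max(0),m.mean(0))
E
```

```text
ang 1.3 r 0.0425 t 7.4 F [-9.2  0.8 10.8]
[[-0.2, -0.16], [-0.07, -0.23], [-0.04, -0.23], [-0.02, -0.23], [0.0, -0.24], [0.03, -0.23], [0.05, -0.23], [0.08, -0.22], [0.1, -0.21], [0.12, -0.2], [0.14, -0.19], [0.16, -0.17]]
438 [ 0.44993395 -0.01999679  0.09630713] [0.54399255 0.07230321 0.11151873] [0.49662202 0.02615757 0.10410653]
```

Emit:
carry_out --pt "0.06 -0.22 0 0" --pt "-0.02 -0.23 0 0" --pt "0.0 -0.23 0 0" --pt "0.0 -0.23 0 0" --pt "0.03 -0.23 0 0" --pt "0.05 -0.23 0 0" --pt "0 0 0 0"

```text
t: 8.15
position: [0.5647, 0.2331, 0.1167]
orientation: [0.214, 0.977, -0.001, 0.001]
force: [5.0, -2.7, 0.8]
width: 0.0175
grip_force: 30.0
```

```bash
python3 - <<'E'
from h import *
arc(8,5,C=(.530,.257))
c=cap("top");Q=cloud(c)[160:270,130:300].reshape(-1,3)
m=Q[(Q[:,2]>.096)&(Q[:,2]<.112)&(Q[:,1]<.12)]; print(len(m),m.min(0),m.max(0),m.mean(0))
E
```

```text
ang -34.5 r 0.0421 t 8.15 F [ 5.  -2.7  0.8]
[[-0.1, -0.22], [0.06, -0.19], [0.07, -0.18], [0.09, -0.17], [0.1, -0.17], [0.12, -0.16], [0.13, -0.15], [0.14, -0.13]]
444 [ 0.44976537 -0.02509309  0.09603568] [0.54382708 0.06951925 0.11111862] [0.49609759 0.022283   0.10444228]
```

Emit:
carry_out --pt "0.02 -0.2 0 0" --pt "0.06 -0.19 0 0" --pt "0.07 -0.18 0 0" --pt "0.0 0.0 0 0"

```text
t: 8.6
position: [0.5581, 0.2261, 0.1167]
orientation: [0.213, 0.977, 0.001, 0.002]
force: [8.4, 1.7, -3.8]
width: 0.0178
grip_force: 30.0
```

```bash
python3 - <<'E'
from h import *
arc(8,5,C=(.530,.257))
E
```

```text
ang -47.7 r 0.0418 t 8.6 F [ 8.4  1.7 -3.8]
[[-0.06, -0.24], [0.1, -0.17], [0.11, -0.16], [0.13, -0.15], [0.14, -0.14], [0.15, -0.12], [0.16, -0.11], [0.17, -0.1]]
```

Emit:
carry_out --pt "0.06 -0.17 0 0" --pt "0.09 -0.16 0 0" --pt "0.0 0.0 0 0"

```text
t: 8.9
position: [0.5574, 0.2259, 0.117]
orientation: [0.212, 0.977, 0.005, 0.007]
force: [25.1, 12.7, -23.7]
width: 0.0174
grip_force: 30.0
```

```bash
python3 - <<'E'
from h import *
arc(8,5,C=(.530,.257))
c=cap("top");Q=cloud(c)[160:270,130:300].reshape(-1,3)
m=Q[(Q[:,2]>.096)&(Q[:,2]<.112)&(Q[:,1]<.12)]; print(len(m),m.min(0),m.max(0),m.mean(0))
P=cloud(c)[160:270,130:310]; cv2.imwrite("pics/t2.png",cv2.resize(np.clip(c["img"][160:270,130:310]*1.6,0,255).astype(np.uint8),None,fx=4.4,fy=4.4))
E
```

```text
ang -48.7 r 0.0415 t 8.9 F [ 25.1  12.7 -23.7]
[[-0.07, -0.25], [0.1, -0.17], [0.12, -0.16], [0.13, -0.15], [0.14, -0.13], [0.15, -0.12], [0.16, -0.11], [0.17, -0.09]]
438 [ 0.44985466 -0.02516853  0.09718187] [0.54365972 0.06700844 0.11079643] [0.49601595 0.02091455 0.10428357]
```

View pics/t2.png

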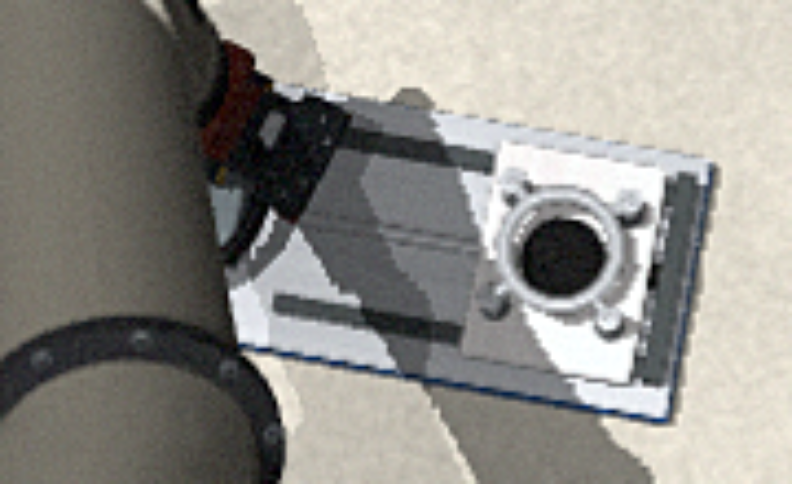

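The force jumped to 28 N with no further motion, and the carriage meets the stop at crop (660,280). I'll ease off and release.

Emit:
carry_out --pt "-0.09 0.14 0 0" --pt "-0.04 0.1 0 0" --pt "0 0 0 0"

```text
t: 9.25
position: [0.5579, 0.2261, 0.1168]
orientation: [0.213, 0.977, 0.001, 0.003]
force: [10.6, 4.2, -6.6]
width: 0.0176
grip_force: 30.0
```

Emit:
carry_out --pt "0 0 0 0" --pt "0 0 0 0" --pt "0 0 0 0" --pt "0 0 0 0" --pt "0 0 0 0" --pt "0 0 0 0" --pt "0 0 -0.3 0" --pt "0 0 -0.8 0" --pt "0 0 -1 0" --pt "0 0 -1 0" --pt "0 0 -1 0" --pt "0 0 -1 0" --hand 1

```text
t: 10.45
position: [0.5546, 0.2258, 0.2199]
orientation: [0.212, 0.977, 0.0, 0.0]
force: [-0.2, -0.2, -0.2]
width: 0.0883
grip_force: 0.0
```

Emit:
carry_out --pt "0 0 -1 0" --pt "0 0 -1 0" --pt "0 0 0 0"

```text
t: 10.75
position: [0.5562, 0.2264, 0.2618]
orientation: [0.212, 0.977, 0.002, 0.002]
force: [-0.2, -0.4, 0.3]
width: 0.0877
grip_force: 0.0
```

```bash
python3 - <<'E'
from h import *
to([.479,-.239,.25],26)
E
```

```text
rows 26 [-0.236 -0.876  0.02 ] t 10.75 [0.5562 0.2264 0.2618] [-0.2 -0.4  0.3] 0.08771385261679289
```

Emit:
carry_out --pt "-0.24 -0.88 0 0" --pt "-0.24 -0.88 0 0" --pt "-0.24 -0.88 0 0" --pt "-0.24 -0.88 0 0" --pt "-0.24 -0.88 0 0" --pt "-0.24 -0.88 0 0" --pt "-0.24 -0.88 0 0" --pt "-0.24 -0.88 0 0" --pt "-0.24 -0.88 0 0" --pt "-0.24 -0.88 0 0" --pt "-0.24 -0.88 0 0" --pt "-0.24 -0.88 0 0"

```text
t: 11.95
position: [0.519, 0.0081, 0.2586]
orientation: [0.212, 0.977, 0.0, 0.0]
force: [0.7, -0.2, 0.1]
width: 0.0878
grip_force: 0.0
```

Emit:
carry_out --pt "-0.24 -0.88 0 0" --pt "-0.24 -0.88 0 0" --pt "-0.24 -0.88 0 0" --pt "-0.24 -0.88 0 0" --pt "-0.24 -0.88 0 0" --pt "-0.24 -0.88 0 0" --pt "-0.24 -0.88 0 0" --pt "-0.24 -0.88 0 0" --pt "-0.24 -0.88 0 0" --pt "-0.24 -0.88 0 0" --pt "-0.24 -0.88 0 0" --pt "-0.24 -0.88 0 0"

```text
t: 13.15
position: [0.4834, -0.2077, 0.2586]
orientation: [0.212, 0.977, 0.0, 0.0]
force: [0.6, 0.8, -0.2]
width: 0.088
grip_force: 0.0
```

Emit:
carry_out --pt "-0.24 -0.88 0 0" --pt "-0.2 -0.7 0 0" --pt "0 0 0 0" --pt "0 0 0 0"

```text
t: 13.55
position: [0.4788, -0.2387, 0.2585]
orientation: [0.213, 0.977, 0.0, -0.0]
force: [0.0, -0.2, 0.1]
width: 0.088
grip_force: 0.0
```

```bash
python3 - <<'E'
from h import *
to([.4785,-.2385,.132],7)
c=cap("side");W=cloud(c)
b=(c["img"][...,0]>60)&(c["img"][...,2]<50)&(W[...,2]>.118)&(W[...,2]<.155)&(np.hypot(W[...,0]-.479,W[...,1]+.239)<.035)
p=W[b]; print(b.sum(),p.min(0),p.max(0))
w=cap("top");W=cloud(w)
m=W[(W[...,2]>.096)&(W[...,2]<.112)&(W[...,1]<.12)&(W[...,1]>-.05)&(abs(W[...,0]-.5)<.07)]; print("ring",len(m),(m.min(0)+m.max(0))/2)
m=m[np.hypot(m[:,0]-.496,m[:,1]-.021)<.042]
from scipy.optimize import least_squares
print(least_squares(lambda q:np.hypot(m[:,0]-q[0],m[:,1]-q[1])-.034,[.496,.021]).x)
m=W[(W[...,2]>.1)&(W[...,2]<.142)&(np.hypot(W[...,0]-.53,W[...,1]-.257)<.06)];m=m[m[:,2]>.125];print("handle",m.min(0),m.max(0))
E
```

```text
rows 7 [0.002 0.    0.903] t 13.55 [ 0.4788 -0.2387  0.2585] [ 0.  -0.2  0.1] 0.08796990048020016
183 [ 0.45949648 -0.25583505  0.12733883] [ 0.49349285 -0.22127733  0.15401291]
ring 441 [0.49667079 0.0207531  0.10443203]
[0.49579713 0.02061931]
handle [0.55234931 0.21601171 0.1253465 ] [0.56984567 0.2341605  0.14052891]
```

Emit:
carry_out --pt "0 0 0.9 0" --pt "0 0 0.9 0" --pt "0 0 0.9 0" --pt "0 0 0.9 0" --pt "0 0 0.9 0" --pt "0 0 0.9 0" --pt "0 0 0.9 0" --pt "0 0 0 0"

```text
t: 14.45
position: [0.478, -0.237, 0.1306]
orientation: [0.211, 0.977, 0.0, -0.002]
force: [0.2, 0.3, 0.6]
width: 0.0878
grip_force: 0.0
```

Emit:
carry_out --pt "0 0 0 0" --pt "0 0 0 0" --pt "0 0 0 0" --pt "0 0 0 0" --pt "0 0 0 0" --pt "0 0 0 0" --pt "0 0 0 0" --pt "0 0 0 0" --pt "0 0 0 0" --pt "0 0 0 0" --hand 0

```text
t: 15.45
position: [0.4793, -0.2386, 0.1326]
orientation: [0.212, 0.977, 0.0, 0.0]
force: [0.8, 0.4, 1.9]
width: 0.0381
grip_force: 30.0
```

Emit:
carry_out --pt "0 0 -0.3 0" --pt "0 0 -0.5 0" --pt "0 0 -0.6 0" --pt "0 0 -0.7 0" --pt "0 0 -0.7 0" --pt "0 0 -0.7 0" --pt "0 0 -0.7 0" --pt "0 0 -0.7 0" --pt "0 0 -0.7 0" --pt "0 0 -0.7 0" --pt "0 0 -0.5 0" --pt "0 0 0 0"

```text
t: 16.65
position: [0.4799, -0.2391, 0.2704]
orientation: [0.212, 0.977, -0.0, 0.002]
force: [0.3, -0.4, -3.2]
width: 0.0379
grip_force: 30.0
```

```bash
python3 - <<'E'
from h import *
to([.496,.021,.272],22)
E
```

```text
rows 22 [ 0.212  0.553 -0.004] t 16.65 [ 0.4799 -0.2391  0.2704] [ 0.3 -0.4 -3.2] 0.03790418580433185
```

Emit:
carry_out --pt "0.1 0.25 0 0" --pt "0.21 0.55 0 0" --pt "0.21 0.55 0 0" --pt "0.21 0.55 0 0" --pt "0.21 0.55 0 0" --pt "0.21 0.55 0 0" --pt "0.21 0.55 0 0" --pt "0.21 0.55 0 0" --pt "0.21 0.55 0 0" --pt "0.21 0.55 0 0" --pt "0.21 0.55 0 0" --pt "0.21 0.55 0 0"

```text
t: 17.85
position: [0.4876, -0.1031, 0.2685]
orientation: [0.212, 0.977, 0.0, 0.0]
force: [-0.3, -1.1, -2.6]
width: 0.0376
grip_force: 30.0
```

Emit:
carry_out --pt "0.21 0.55 0 0" --pt "0.21 0.55 0 0" --pt "0.21 0.55 0 0" --pt "0.21 0.55 0 0" --pt "0.21 0.55 0 0" --pt "0.21 0.55 0 0" --pt "0.21 0.55 0 0" --pt "0.21 0.55 0 0" --pt "0.21 0.55 0 0" --pt "0.21 0.55 0 0" --pt "0.1 0.3 0 0" --pt "0 0 0 0"

```text
t: 19.05
position: [0.4958, 0.0209, 0.2685]
orientation: [0.211, 0.977, 0.0, -0.0]
force: [-0.0, 0.2, -2.8]
width: 0.0377
grip_force: 30.0
```

```bash
python3 - <<'E'
from h import *
to([.496,.021,.225],4)
c=cap("side");W=cloud(c)
d=np.hypot(W[...,0]-.496,W[...,1]-.021)
im=c["img"].astype(int); T=np.array(c["T"])[:3,3]
p=W[(d<.05)&(W[...,2]>.15)&(W[...,2]<.225)&(im[...,2]>im[...,0])]
from scipy.optimize import least_squares
q=least_squares(lambda q:np.linalg.norm(p-q,axis=1)-.0425,[.496,.021,.19],loss="soft_l1",f_scale=.002); print(len(p),"ball centre",q.x,np.std(q.fun))
cv2.imwrite("pics/s3.png",cv2.resize(c["img"][60:240,160:340],None,fx=3.3,fy=3.3))
E
```

```text
rows 4 [-0.003  0.002  0.544] t 19.05 [0.4958 0.0209 0.2685] [-0.   0.2 -2.8] 0.037675542954813845
1015 ball centre [0.49517509 0.02186723 0.19036402] 0.0012272903997390917
```

View pics/s3.png

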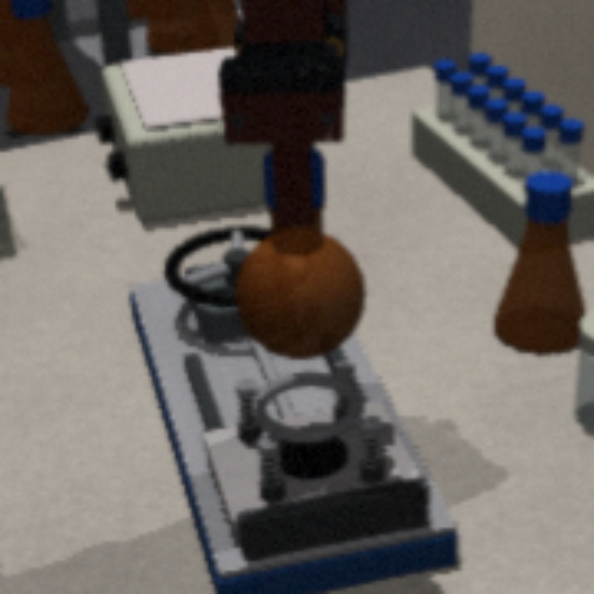

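The flask hangs upright at crop (300,290), over the ring at (310,405) and within about 1 mm of centre. I'll lower it.

Emit:
carry_out --pt "0 0 0.4 0" --pt "0 0 0.5 0" --pt "0 0 0.5 0" --pt "0 0 0.5 0" --pt "0 0 0.3 0" --pt "0 0 0.3 0" --pt "0 0 0.2 0" --pt "0 0 0 0"

```text
t: 19.9
position: [0.4958, 0.0199, 0.2144]
orientation: [0.212, 0.977, 0.0, 0.0]
force: [-0.2, 0.4, -2.8]
width: 0.0374
grip_force: 30.0
```

Emit:
carry_out --pt "0 0 0.1 0" --pt "0 0 0.1 0" --pt "0 0 0.1 0" --pt "0 0 0.1 0" --pt "0 0 0 0"

```text
t: 20.4
position: [0.4963, 0.0202, 0.207]
orientation: [0.212, 0.977, 0.001, 0.001]
force: [-0.4, 2.6, 5.0]
width: 0.0378
grip_force: 30.0
```

Emit:
carry_out --pt "0 0.03 0.1 0" --pt "0 0.02 0.1 0" --pt "0 0 0.1 0" --pt "0 0 0.1 0" --pt "0 0 0 0"

```text
t: 20.9
position: [0.4968, 0.0209, 0.1993]
orientation: [0.212, 0.977, 0.0, 0.001]
force: [-0.2, 2.3, 8.9]
width: 0.0375
grip_force: 30.0
```

Emit:
carry_out --pt "0 0 0.06 0" --pt "0 0 0.06 0" --pt "0 0 0 0" --pt "0 0 0 0"

```text
t: 21.3
position: [0.4969, 0.0209, 0.1973]
orientation: [0.212, 0.977, 0.001, 0.001]
force: [-1.7, 1.7, 9.9]
width: 0.0378
grip_force: 30.0
```

Emit:
carry_out --pt "0 0 0.06 0" --pt "0 0 0.06 0" --pt "0 0 0 0" --pt "0 0 0 0"

```text
t: 21.7
position: [0.4973, 0.0211, 0.1961]
orientation: [0.212, 0.977, 0.001, 0.001]
force: [-4.2, 2.4, 19.9]
width: 0.0375
grip_force: 30.0
```

Emit:
carry_out --pt "0 0 0.06 0" --pt "0 0 0.04 0" --pt "0 0 0 0" --pt "0 0 0 0"

```text
t: 22.1
position: [0.4982, 0.0211, 0.1958]
orientation: [0.212, 0.977, 0.001, 0.002]
force: [-7.4, 1.4, 33.5]
width: 0.0373
grip_force: 30.0
```

On the hard stop. I'll ease to a moderate preload and check.

Emit:
carry_out --pt "0.02 0 -0.03 0" --pt "0.02 0 -0.03 0" --pt "0 0 0 0" --pt "0 0 0 0" --pt "0 0 0 0"

```text
t: 22.6
position: [0.4976, 0.0212, 0.1959]
orientation: [0.212, 0.977, 0.001, 0.002]
force: [-3.6, 1.2, 22.1]
width: 0.0378
grip_force: 30.0
```

```bash
python3 - <<'E'
from h import *
from scipy.optimize import least_squares
to([.496,.021,.196],1)
for n in("side","top"):
    c=cap(n);W=cloud(c);im=c["img"].astype(int)
    d=np.hypot(W[...,0]-.496,W[...,1]-.021)
    p=W[(d<.05)&(W[...,2]>.11)&(W[...,2]<.155)&(im[...,2]>im[...,0]+10)]
    q=least_squares(lambda q:np.linalg.norm(p-q,axis=1)-.0425,[.496,.021,.12],loss="soft_l1",f_scale=.002); print(n,len(p),"ball",q.x,"bottom",q.x[2]-.0425)
    if n=="side":
        m=W[(d>.037)&(d<.042)&(abs(im[...,2]-im[...,0])<15)&(W[...,2]>.07)&(W[...,2]<.12)]; print("ring z",np.percentile(m[:,2],[20,50,80,95]))
        cv2.imwrite("pics/s4.png",cv2.resize(c["img"][60:240,160:340],None,fx=3.3,fy=3.3))
    else:
        for nm,b in dict(cA=(.773,.176),cB=(.6025,-.225),cC=(.563,-.37),j1=(.758,.038),j2=(.737,-.067),j3=(.405,-.375)).items():
            m=W[(np.hypot(W[...,0]-b[0],W[...,1]-b[1])<.05)]; zt=.138 if nm[0]=="c" else .075; m=m[(m[:,2]>zt)&(m[:,2]<zt+.025)]
            if len(m): print(nm,len(m),((m.min(0)+m.max(0))/2).round(3))
E
```

```text
rows 1 [ 0.067 -0.043 -0.007] t 22.6 [0.4976 0.0212 0.1959] [-3.6  1.2 22.1] 0.03780201928455531
side 820 ball [0.49623038 0.02183466 0.1175978 ] bottom 0.07509779929295429
ring z [0.08491001 0.08667663 0.08944467 0.11074216]
top 0 ball [0.496 0.021 0.12 ] bottom 0.07749999999999999
cA 148 [0.773 0.176 0.144]
cB 143 [ 0.603 -0.225  0.143]
cC 154 [ 0.563 -0.369  0.144]
j1 310 [0.757 0.038 0.084]
j2 307 [ 0.737 -0.068  0.085]
j3 310 [ 0.405 -0.375  0.084]
```

View pics/s4.png

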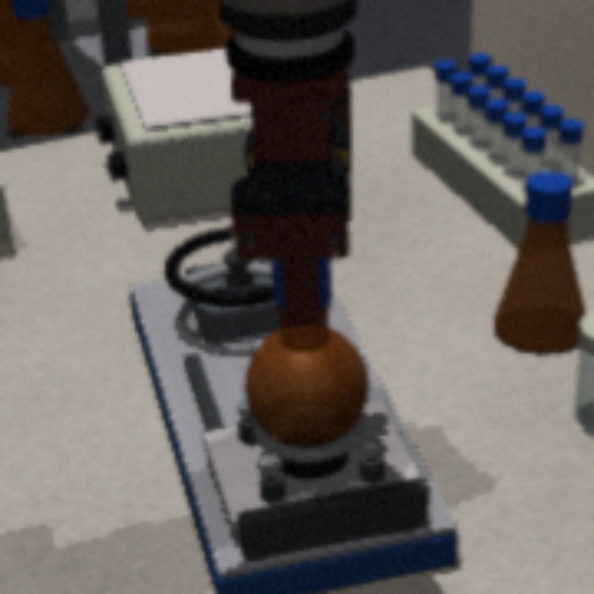

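The flask sits upright in the ring at crop (307,390). Its bottom is about 75 mm above the table (76 when fully home), the push is 22 N, and none of the bystanders has moved.

```bash
python3 -c "
from rig import manip
print(manip.hand_in())"
```

```text
the job is handed in; nothing more can be done
None
```

I handed the job in at about 22.7 s: carriage wound to its end stop, flask upright in the cradle and held pressed on the ring's hard stop at about 22 N, other flasks and jars unmoved; the hand-in returned no verdict.

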